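# Draw open a sliding-lid box and fetch the fuse tin

### The job

Draw the sliding lid of the wooden box fully open by pressing a closed fingertip gently on its rubber pad and pulling it toward the box's open front; the plywood is thin, so never lean on it hard (it cracks at about 22 N). Then lift the small red tin out of the box and set it flat in the middle of the green tray, leaving the lid open and the glue bottle and the screwdriver undisturbed.

Things in the scene. Friction and masses are not known exactly. Their poses are not given: they have to be found in the camera images.
- slide_box: Wooden box screwed to the bench, 180 x 166 x 54 mm (x, y, z); origin at the centre of its underside, x toward its closed back. Floor 6 mm, walls 7 mm. A thin hard plywood lid lies between the side walls (lips 144 mm apart, tops at 54 mm) and slides out along the box's -x over the 30 mm high front wall. Over 22 N between fingers and box or lid breaks the rule.
- pad_shut (a point): Point fixed in the box, at box x +45, y 0, z +39.5 mm: nominal centre of the top of the lid's black rubber pad (50 x 60 mm, moves with the lid) when shut. Worn runners: the lid is pitched up to 0.05 rad either way about its front edge, so the pad is really up to 7 mm higher or lower, and its height changes by up to 5 mm as it is drawn: feel for it.
- lid (a joint): How far the lid is drawn out along the box's -x, m: 0 shut (it starts at 0 to 0.012), 0.095 fully open at its stop; it stays where it is left. It takes about 6 N to slide, so a press of 11 to 18 N on the pad drags it; a lighter press slips.
- fuse_tin: small red tin, 36 x 50 x 18 mm (its x, y, z), about 90 g, origin at the centre of its underside; it lies flat on the floor of the box under the back half of the lid, its long y axis roughly along the box's x; grip it across its 36 mm. Clear of the lid once this is fully open.
- tray: shallow green tray fixed on the bench, 160 x 140 x 16 mm, walls and floor 5 mm thick, origin at the centre of its underside, empty
- glue_bottle: loose white glue bottle with blue cap, 64 mm wide, 151 mm tall, standing; origin at the centre of its underside; leave alone
- screwdriver: loose yellow and black screwdriver, 25 x 155 x 24 mm, lying; origin at the centre of its underside; leave alone

How it is judged:
By the outcome, as a careful person would: the job done as asked, in the order asked, and still so for the second after the job is handed in, with the robot touching nothing.
It also fails if it takes over 64 s, if anything falls off the work surface, if the arm or the gripper's body presses on something with over 40 N, if the wrist force passes 120 N, or if a joint passes its speed limit or range.

### The arm

A 6-joint arm with a two-finger parallel gripper is mounted at the origin on a cart in front of the work surface, level with it; the furniture and walls round the work are solid. World frame = base frame: x ahead of the robot, y to its left, z up, the work surface at z = 0. Lengths are in m, angles in rad, forces in N, time in s.
With the tool pointing down it reaches from about 0.325 to 0.9 m from the base axis. Payload 6.1 kg.
Tool frame: the origin (TCP) lies on the front face of the gripper's body, between the roots of the fingers; the fingertips stand 73 mm ahead of it and the grasp point (between the pads) lies 54 mm ahead of it (robot.finger_overhang is the distance from the TCP to the fingertips, in m); z points along the fingers, y is the line along which they close (so a half turn about z gives the same grasp; the last joint's range is limited). The gripper opens to 85 mm and grips with 20 to 120 N. Pads are 22 mm wide; open, the fingers measure 114 mm over their backs; the gripper's body (76 mm by 85 mm) begins 54 mm behind the grasp point. The pads swing forward as they close: fully open they stand 13 mm farther back than shut.
Start: joints at [-0.126, 0.22, 1.526, -0, 1.395, -0.126], TCP at [0.625, -0, 0.304] pointing down, gripper open.
Joint ranges: [-2.98, 2.98], [-0.91, 2.08], [0.09, 2.57], [-1.24, 4.39], [0.2, 2.65], [-2.68, 2.68]. Speed limits (rad/s): [2.57, 2.57, 3.01, 3.14, 3.14, 3.14].

### API

Orientations are given as a 3x3 rotation matrix whose columns are the frame's x, y, z axes.
In Python, from rig import robot gives the robot as it stands. The module is installed in compiled form; this text tells all that it offers.
- The arm moves only by the shell command python3 -m pendant 'ROWS' [OPENING]. ROWS is JSON, a list that holds one entry, the list of rows, each a list of 4 numbers: the shift along the world's x, y, z in mm, then the turn about the world's z in degrees. A call has 1 to 10 rows; each row shifts and turns the commanded pose from where the row before left it; what a row does not reach is not made up. A row lasts 1/12 s, in which the tool goes at most 41.7 mm and 7.16 degrees, less where a joint would pass 70% of its speed; a pose out of reach is approached as far as the arm can. A call with a gripper value outside its range is refused whole. OPENING is the finger opening in mm, from 0 to 85.4, set as the call begins (- or left out, the last holds). The fingers move at their own pace and stop on an object; the grip force is fixed at half the most. Time passes only in rows, so rows that do not move let the fingers close. It gives the time, the measured TCP pose, the force, the opening and the grip force at its end, in the units of the state.
- robot.observe(): the state, without advancing time (a new reading comes with each control period).
- robot.read_camera(name): name is "scene" or "side" or "wrist"; returns a dict with "img" (420x560x3 uint8, red, green, blue), "depth" (420x560 float32, m along the optical axis (not along the pixel's ray), 0 where there is no reading), "fx", "fy", "cx", "cy" (pixels), "rvec" (rotation vector, rad) and "tvec" (3), from world to camera coordinates, as OpenCV has them; the wrist camera has in their place "mount" (4x4, takes a point from camera to tool coordinates, whose origin is the TCP and whose axes are the flange's). Camera axes: x right, y down, z forward; pixel columns grow to the right and rows downward; lengths in m; the calibration is good to about 2 mm. A picture is of the moment at which its call begins: read the wrist's pose just before it.
- robot.job_done(): hands the job in; it is judged then, once.
The state is a dict: "t": time; "qpos": joint angles; "dq": joint speeds; "tau": joint torques, N m; "eef_pos": TCP position; "tool_rot": TCP orientation; "ft_force": force on the tool from outside, world axes, zero at the start; "torque": the same for the moment, N m; "opening": opening from 0.0 (shut) to 1.0 (fully open); "finger_force": force on a finger pad.
Only numpy, scipy, OpenCV 4.12 (cv2) and the standard library are available. Lean on these libraries where they do the work, as an engineer would, in place of code of your own. Each camera call takes 0.05 s, during which the arm holds its last target. There are 200 camera calls.

## Working session

There is one attempt and no reset: what is moved stays moved. The work goes in short steps, Python scripts to look and compute and a shell command to move; the robot and the scene stay as the last step left them, time stands still between calls to the robot, and variables do not carry over. Pictures are saved under pics/ and viewed, at most 10 in all, crops included, and the job is handed in when it is done.

```bash
mkdir -p pics; cat > h.py <<'E'
import numpy as np, cv2
from rig import robot
def cam(n):
    s=robot.observe(); c=robot.read_camera(n)
    d=c["depth"]; v,u=np.mgrid[:d.shape[0],:d.shape[1]]
    P=np.stack([(u-c["cx"])/c["fx"]*d,(v-c["cy"])/c["fy"]*d,d],-1)
    if n=="wrist":
        M=c["mount"]; P=P@M[:3,:3].T+M[:3,3]; P=P@np.array(s["tool_rot"]).T+s["eef_pos"]
    else:
        R=cv2.Rodrigues(np.array(c["rvec"]))[0]; P=(P-np.array(c["tvec"]).ravel())@R
    P[d==0]=np.nan
    return c["img"],P
def save(n,img): cv2.imwrite("pics/"+n,img[...,::-1])
E
python3 - <<'E'
from h import *
a,P=cam("scene"); b,Q=cam("wrist")
np.savez("s0",a=a,P=P,b=b,Q=Q)
save("s0.png",a); save("w0.png",b)
s=robot.observe();print(s["t"],s["tool_rot"],s["ft_force"])
E
```

```text
0.1 [[ 5.89265344e-05  9.99998443e-01 -1.76369235e-03]
 [ 9.99999975e-01 -5.85435424e-05  2.17204315e-04]
 [ 2.17100724e-04 -1.76370511e-03 -9.99998421e-01]] [ 0.33488611  0.6193727  -0.67342398]
```

View pics/s0.png

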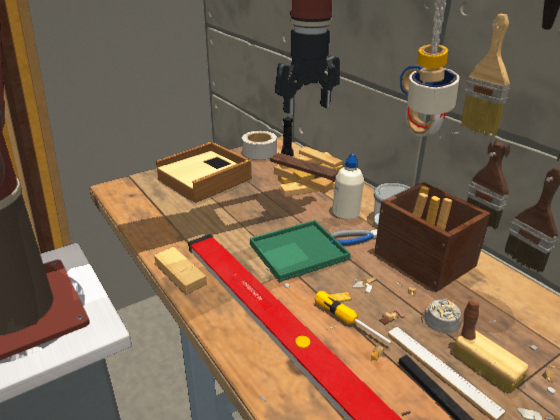

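View pics/w0.png

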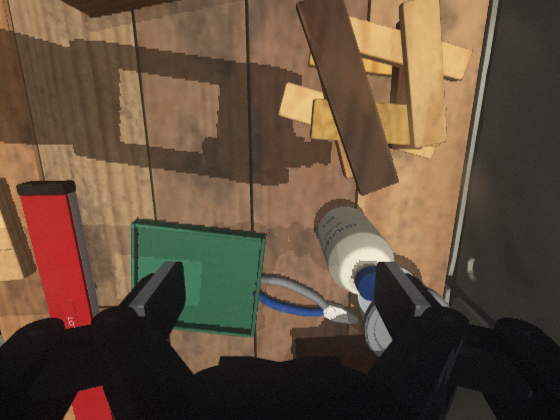

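The scene view shows the box at about (205,170) with its black pad at (217,163), the tray at (300,248), the bottle at (348,190) and the screwdriver at (350,315). The wrist view shows the tray at (200,275) and the bottle at (360,250).

```bash
python3 - <<'E'
from h import *
z=np.load("s0.npz");a,P,b,Q=z["a"].astype(int),z["P"],z["b"].astype(int),z["Q"]
np.set_printoptions(precision=4,suppress=True)
def rect(X): 
    r=cv2.minAreaRect((X[:,:2]*1000).astype(np.float32)); return r, np.median(X,0)
for nm,I,X in(("scene",a,P),("wrist",b,Q)):
    g=(I[...,1]>1.3*I[...,0])&(I[...,1]>1.15*I[...,2])&(X[...,2]<.03)&(X[...,2]>-.01)
    print(nm,"tray",rect(X[g]),np.percentile(X[g],[2,98],axis=0).ravel(),g.sum())
sub=np.s_[140:205,150:260]
I,X=a[sub],P[sub]
m=(X[...,2]>.02)&(X[...,2]<.07)&(X[...,1]>.1)
print("box",rect(X[m]),m.sum())
for p in [(158,172),(202,146),(250,171),(193,196),(217,163),(208,160),(230,162),(180,172),(195,180),(225,168)]: print(p,I[p[1]-140,p[0]-150],P[p[1],p[0]])
k=(I.max(-1)<45)&m; print("pad",rect(X[k]),k.sum())
k=m&(X[...,2]>.049);print("rim",rect(X[k]),k.sum(),cv2.boxPoints(rect(X[k])[0]))
for p in [(348,190),(351,165),(335,305),(380,335)]: print(p,P[p[1],p[0]])
E
```

```text
scene tray (((517.05810546875, -127.76115417480469), (143.05845642089844, 160.24468994140625), 83.18538665771484), array([ 0.5153, -0.1308,  0.0079])) [ 0.4348 -0.2021  0.0045  0.5967 -0.056   0.0189] 3603
wrist tray (((519.4348754882812, -125.84934997558594), (139.68019104003906, 159.1700897216797), 83.0109634399414), array([ 0.5346, -0.1106,  0.0047])) [ 0.4466 -0.1972  0.0029  0.5975 -0.054   0.016 ] 10268
box (((572.4874267578125, 277.94049072265625), (329.8892517089844, 172.3511962890625), 9.172014236450195), array([0.5029, 0.2703, 0.0387])) 3389
(158, 172) [89 60 34] [0.4006 0.3296 0.023 ]
(202, 146) [131  81  46] [0.5365 0.3443 0.0577]
(250, 171) [102  70  42] [0.6014 0.2027 0.0242]
(193, 196) [88 59 33] [0.4256 0.1755 0.0174]
(217, 163) [45 42 41] [0.5402 0.2677 0.037 ]
(208, 160) [67 60 49] [0.5285 0.2962 0.0373]
(230, 162) [244 222 144] [0.5734 0.2577 0.0352]
(180, 172) [252 235 158] [0.4362 0.2686 0.0391]
(195, 180) [168 121  71] [0.4374 0.1823 0.0542]
(225, 168) [222 175 109] [0.5271 0.1984 0.0549]
pad (((541.4791259765625, 273.1443176269531), (42.618465423583984, 53.426910400390625), 6.483627796173096), array([0.5415, 0.2694, 0.0369])) 115
rim (((549.7202758789062, 276.3279724121094), (279.0247802734375, 172.0071563720703), 10.449812889099121), array([0.5263, 0.2648, 0.0548])) 662 [[396.923  335.6012]
 [428.1206 166.4469]
 [702.5176 217.0548]
 [671.3199 386.2091]]
(348, 190) [ 0.6812 -0.0849  0.0771]
(351, 165) [ 0.6933 -0.0742  0.1306]
(335, 305) [ 0.4606 -0.3123  0.0238]
(380, 335) [ 0.4807 -0.4022  0.0177]
```

```bash
python3 -m pendant '[[[-24,34,0,0],[-24,34,0,0],[-24,34,0,0],[-24,34,0,0],[-24,34,0,0],[0,0,0,0],[0,0,0,0]]]' 0; python3 - <<'E'
from h import *
b,Q=cam("wrist");np.savez("s1",b=b,Q=Q);save("w1.png",b)
E
```

```text
t: 0.68
eef_pos: [0.5037, 0.1718, 0.3037]
tool_rot: [[-0.004, 1.0, -0.0], [1.0, 0.004, -0.0], [-0.0, -0.0, -1.0]]
ft_force: [0.8, -0.4, 0.2]
opening: 0.005
finger_force: 0.0
```

View pics/w1.png

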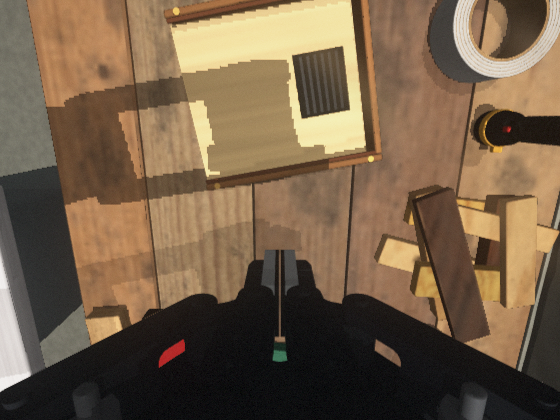

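The wrist view shows the pad at (321,82), with the box rim running from the front-right corner at (210,185) to the back-right corner at (380,157) and the front-left corner near (168,15).

```bash
python3 - <<'E'
from h import *
z=np.load("s1.npz");b,Q=z["b"].astype(int),z["Q"]
np.set_printoptions(precision=4,suppress=True)
m=(Q[...,2]>.045)&(Q[...,2]<.065);m[195:]=0;m[:,:140]=0;m[:,400:]=0
n,l,st,_=cv2.connectedComponentsWithStats(m.astype(np.uint8));i=1+np.argmax(st[1:,4]);m=l==i
X=Q[m];r=cv2.minAreaRect((X[:,:2]*1000).astype(np.float32));print(r,cv2.boxPoints(r),np.median(X,0),st[i])
sub=np.s_[40:125,285:360];I=b[sub];k=(I.max(-1)<110)&(Q[sub][...,2]>.02)
n,l,st,_=cv2.connectedComponentsWithStats(k.astype(np.uint8));i=1+np.argmax(st[1:,4]);k=l==i
Y=Q[sub][k];r=cv2.minAreaRect((Y[:,:2]*1000).astype(np.float32));print("pad",r,np.median(Y,0))
for v in(40,82,120,150):
  for u in(220,260,321,355): print((u,v),Q[v,u])
e=np.array([Q[np.where(m[:,u])[0].max(),u] for u in range(220,370,4)])
print("yaw",np.polyfit(e[:,0],e[:,1],1)[0])
c=np.polyfit(Y[:,0],Y[:,2],1);print("pad slope",c)
E
```

```text
((504.2738342285156, 257.57647705078125), (180.1122589111328, 145.21932983398438), 10.539877891540527) [[402.4554 312.488 ]
 [429.0189 169.7188]
 [606.0923 202.6649]
 [579.5287 345.4341]] [0.5757 0.2043 0.053 ] [ 206    0  176  191 3363]
pad ((544.0204467773438, 276.1416931152344), (49.632022857666016, 59.748897552490234), 10.256542205810547) [0.5438 0.2767 0.0336]
(220, 40) [0.4459 0.3136 0.0345]
(260, 40) [0.4842 0.3133 0.0369]
(321, 40) [0.5427 0.3148 0.0314]
(355, 40) [0.578  0.3175 0.0193]
(220, 82) [0.4445 0.276  0.0363]
(260, 82) [0.4837 0.2764 0.0343]
(321, 82) [0.5441 0.2769 0.0322]
(355, 82) [0.5781 0.2772 0.0312]
(220, 120) [0.443  0.24   0.0372]
(260, 120) [0.4833 0.2402 0.035 ]
(321, 120) [0.5456 0.2406 0.0321]
(355, 120) [0.5807 0.2407 0.0312]
(220, 150) [0.4415 0.2101 0.0362]
(260, 150) [0.4829 0.2101 0.0341]
(321, 150) [0.5468 0.2103 0.0324]
(355, 150) [0.5832 0.2102 0.0296]
yaw 0.18424267300591926
pad slope [-0.0411  0.056 ]
```

```bash
python3 -m pendant '[[[4,10,0,6.7],[4,10,0,6.7],[4,10,0,6.7],[4,10,0,6.7],[4,10,0,6.7],[4,10,0,6.7],[4,10,0,6.7],[4,10,0,6.7],[4,12,0,6.7],[4,12,0,6.7]]]' 0;  python3 -m pendant '[[[0,0,-30,6.7],[0,0,-30,6.7],[0,0,-30,6.7],[0,0,-30,6.7],[0,0,-30,6.7],[0,0,-30,0],[0,0,0,0],[0,0,0,0]]]'; python3 -c "
from h import *
s=robot.observe();print(s['qpos'],s['eef_pos'],s['ft_force'],s['torque'])"
```

```text
t: 1.57
eef_pos: [0.5465, 0.2728, 0.3033]
tool_rot: [[-0.922, 0.388, -0.0], [0.388, 0.922, -0.001], [0.0, -0.001, -1.0]]
ft_force: [-0.1, 0.1, -0.2]
opening: -0.003
finger_force: 0.0
t: 2.23
eef_pos: [0.5444, 0.2723, 0.1217]
tool_rot: [[-0.984, -0.18, -0.005], [-0.18, 0.984, -0.002], [0.005, -0.001, -1.0]]
ft_force: [1.1, -0.3, 0.9]
opening: 0.001
finger_force: 0.0
[ 3.34357934e-01  3.75810822e-01  1.70023113e+00 -2.22015498e-04
  1.07074014e+00 -1.41705530e+00] [0.54441297 0.27228389 0.12172612] [ 1.08230663 -0.31417346  0.88888206] [ 0.01058324 -0.04042833  0.00069715]
```

```bash
python3 -m pendant '[[[0,2,-4,0],[0,2,-4,0],[0,0,-2,0],[0,0,0,0],[0,0,0,0]]]';for i in 1 2 3; do python3 -m pendant '[[[0,0,-1,0],[0,0,0,0]]]' | egrep 'eef|ft'; done
```

```text
t: 2.65
eef_pos: [0.5454, 0.2783, 0.1148]
tool_rot: [[-0.983, -0.182, 0.001], [-0.182, 0.983, 0.0], [-0.001, 0.0, -1.0]]
ft_force: [0.1, -0.6, 0.4]
opening: -0.001
finger_force: 0.0
eef_pos: [0.5451, 0.2781, 0.1133]
ft_force: [0.8, 0.4, 0.0]
eef_pos: [0.5449, 0.278, 0.1118]
ft_force: [-0.2, -0.3, -0.2]
eef_pos: [0.5449, 0.2779, 0.1107]
ft_force: [0.5, -0.1, 0.4]
```

```bash
python3 -m pendant '[[[0,0,-1,0],[0,0,0,0]]]' | egrep 'eef|ft'; python3 -m pendant '[[[0,0,-1,0],[0,0,0,0]]]' | egrep 'eef|ft'; python3 -m pendant '[[[0,0,-1,0],[0,0,0,0]]]' | egrep 'eef|ft'; python3 -m pendant '[[[0,0,-0.5,0],[0,0,0,0]]]' | egrep 'eef|ft'
```

```text
eef_pos: [0.5449, 0.2779, 0.1096]
ft_force: [0.7, 0.7, 0.0]
eef_pos: [0.5449, 0.2779, 0.1087]
ft_force: [-0.0, -1.0, 0.1]
eef_pos: [0.5449, 0.278, 0.1077]
ft_force: [0.1, 0.4, -0.1]
eef_pos: [0.545, 0.278, 0.1073]
ft_force: [-1.2, 0.0, 0.8]
```

```bash
python3 -m pendant '[[[0,0,-0.5,0],[0,0,0,0]]]' | egrep 'eef|ft'
```

```text
eef_pos: [0.545, 0.278, 0.1068]
ft_force: [0.3, -0.2, 0.4]
```

```bash
for i in 1 2; do python3 -m pendant '[[[0,0,-0.5,0],[0,0,0,0]]]' | egrep 'eef|ft';done
```

```text
eef_pos: [0.545, 0.278, 0.1065]
ft_force: [-0.3, -1.0, 1.2]
eef_pos: [0.5451, 0.278, 0.1061]
ft_force: [-1.7, -0.1, 3.2]
```

```bash
for i in 1 2; do python3 -m pendant '[[[0,0,-0.5,0],[0,0,0,0]]]' | egrep 'eef|ft';done
```

```text
eef_pos: [0.545, 0.2781, 0.1057]
ft_force: [-1.8, 0.2, 4.5]
eef_pos: [0.5451, 0.2781, 0.1052]
ft_force: [-2.1, -1.3, 4.7]
```

```bash
python3 -m pendant '[[[0,0,-0.5,0],[0,0,0,0]]]' | egrep 'eef|ft'
```

```text
eef_pos: [0.5451, 0.2781, 0.1049]
ft_force: [-3.5, -0.8, 7.6]
```

```bash
for i in 1 2 3; do python3 -m pendant '[[[0,0,-0.5,0],[0,0,0,0]]]' | egrep 'eef|ft';done
```

```text
eef_pos: [0.5451, 0.2781, 0.1046]
ft_force: [-3.2, -1.1, 8.7]
eef_pos: [0.5451, 0.2781, 0.1043]
ft_force: [-4.5, -1.7, 10.1]
eef_pos: [0.5451, 0.2782, 0.104]
ft_force: [-4.8, -0.3, 9.6]
```

```bash
python3 -m pendant '[[[0,0,-0.5,0],[0,0,0,0]]]' | egrep 'eef|ft'; python3 -m pendant '[[[0,0,-0.5,0],[0,0,0,0],[0,0,0,0]]]' | egrep 'eef|ft'; python3 -m pendant '[[[-2,-0.4,0,0],[-2,-0.4,0,0],[-2,-0.4,0,0],[-2,-0.4,0,0]]]' | egrep 'eef|ft'
```

```text
eef_pos: [0.5451, 0.2782, 0.1036]
ft_force: [-5.4, -1.0, 12.6]
eef_pos: [0.5452, 0.2782, 0.1034]
ft_force: [-5.6, -1.4, 12.4]
eef_pos: [0.5408, 0.2773, 0.105]
ft_force: [7.1, 0.8, 7.0]
```

```bash
python3 -m pendant '[[[0,0,0,0],[0,0,0,0]]]' | egrep 'eef|ft'
```

```text
eef_pos: [0.5406, 0.2773, 0.1049]
ft_force: [4.8, 0.9, 7.6]
```

```bash
python3 -m pendant '[[[0,0,-0.7,0],[0,0,0,0]]]' | egrep 'eef|ft'; python3 -m pendant '[[[0,0,-0.7,0],[0,0,0,0]]]' | egrep 'eef|ft'
```

```text
eef_pos: [0.5406, 0.2773, 0.1044]
ft_force: [3.4, 0.6, 10.7]
eef_pos: [0.5407, 0.2773, 0.1039]
ft_force: [3.1, 0.3, 11.8]
```

```bash
python3 -m pendant '[[[0,0,-0.7,0],[0,0,0,0]]]' | egrep 'eef|ft'
```

```text
eef_pos: [0.5406, 0.2774, 0.1036]
ft_force: [1.6, -0.7, 13.4]
```

```bash
python3 -m pendant '[[[0,0,-0.5,0],[0,0,0,0]]]' | egrep 'eef|ft'; python3 -m pendant '[[[-2,-0.4,0,0],[-2,-0.4,0,0],[-2,-0.4,0,0]]]' | egrep 'eef|ft';python3 -m pendant '[[[-2,-0.4,0,0],[-2,-0.4,0,0],[-2,-0.4,0,0]]]' | egrep 'eef|ft'
```

```text
eef_pos: [0.5407, 0.2774, 0.1035]
ft_force: [1.5, -0.8, 17.0]
eef_pos: [0.5362, 0.2766, 0.1039]
ft_force: [7.0, 1.3, 12.9]
eef_pos: [0.5305, 0.2755, 0.1042]
ft_force: [7.1, 1.1, 13.0]
```

```bash
python3 -m pendant '[[[-2.5,-0.5,0.1,0],[-2.5,-0.5,0.1,0],[-2.5,-0.5,0.1,0],[-2.5,-0.5,0.1,0]]]' | egrep 'eef|ft';python3 -m pendant '[[[-2.5,-0.5,0.1,0],[-2.5,-0.5,0.1,0],[-2.5,-0.5,0.1,0]]]' | egrep 'eef|ft'
python3 - <<'E'
from h import *
a,P=cam("scene")
I=a.astype(int)
save("s2.png",cv2.resize(a[110:230,130:290],None,fx=4,fy=4))
E
```

```text
eef_pos: [0.5203, 0.2735, 0.1044]
ft_force: [6.4, 1.9, 12.9]
eef_pos: [0.5128, 0.272, 0.1047]
ft_force: [7.1, 1.7, 12.9]
```

View pics/s2.png

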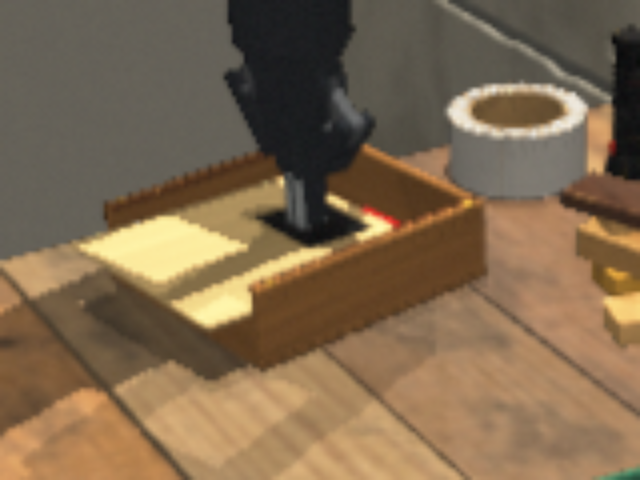

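The lid is coming out. The crop shows the fingertip still on the middle of the pad at (310,220) and the red tin showing at (380,215).

```bash
python3 -m pendant '[[[-2.5,-0.5,0.1,0],[-2.5,-0.5,0.1,0],[-2.5,-0.5,0.1,0],[-2.5,-0.5,0.1,0],[-2.5,-0.5,0.1,0],[-2.5,-0.5,0.1,0]]]' | egrep 'eef|ft';python3 -m pendant '[[[-2.5,-0.5,0.1,0],[-2.5,-0.5,0.1,0],[-2.5,-0.5,0.1,0],[-2.5,-0.5,0.1,0],[-2.5,-0.5,0.1,0],[-2.5,-0.5,0.1,0]]]' | egrep 'eef|ft'
```

```text
eef_pos: [0.4979, 0.2692, 0.1052]
ft_force: [5.5, 2.1, 13.4]
eef_pos: [0.4829, 0.2663, 0.1059]
ft_force: [6.1, 2.4, 12.8]
```

```bash
python3 -m pendant '[[[-2.5,-0.45,0.1,0],[-2.5,-0.45,0.1,0],[-2.5,-0.45,0.1,0],[-2.5,-0.45,0.1,0],[-2.5,-0.45,0.1,0],[-2.5,-0.45,0.1,0]]]' | egrep 'eef|ft';python3 -m pendant '[[[-2.5,-0.45,0.1,0],[-2,-0.4,0.1,0]]]' | egrep 'eef|ft'; python3 -m pendant '[[[-2,-0.4,0,0],[-1,-0.2,0,0]]]' | egrep 'eef|ft'
```

```text
eef_pos: [0.4679, 0.2637, 0.1064]
ft_force: [6.8, 2.0, 14.1]
eef_pos: [0.4634, 0.2628, 0.1066]
ft_force: [6.4, 1.7, 13.7]
eef_pos: [0.4604, 0.2622, 0.1066]
ft_force: [6.1, 2.7, 14.9]
```

```bash
python3 -m pendant '[[[-1.5,-0.3,0,0],[-1.5,-0.3,0,0]]]' | egrep 'eef|ft'; python3 -m pendant '[[[-1.5,-0.3,0,0],[-1,-0.2,0,0]]]' | egrep 'eef|ft';python3 -m pendant '[[[-1,-0.2,0,0],[-1,-0.2,0,0]]]' | egrep 'eef|ft'
```

```text
eef_pos: [0.4576, 0.2617, 0.1067]
ft_force: [6.5, 1.5, 15.2]
eef_pos: [0.4551, 0.2612, 0.1067]
ft_force: [6.2, 1.8, 15.3]
eef_pos: [0.4532, 0.2609, 0.1068]
ft_force: [6.9, 2.1, 15.9]
```

```bash
python3 -m pendant '[[[-1,-0.2,0.1,0],[-1,-0.2,0.1,0]]]' | egrep 'eef|ft'; python3 -m pendant '[[[-1,-0.2,0.1,0],[-1,-0.2,0.1,0]]]' | egrep 'eef|ft'
```

```text
eef_pos: [0.4512, 0.2605, 0.1069]
ft_force: [7.1, 3.0, 14.4]
eef_pos: [0.4501, 0.2603, 0.1075]
ft_force: [8.2, 2.8, 13.4]
```

```bash
python3 -m pendant '[[[-1,-0.2,0.1,0],[-1,-0.2,0.1,0]]]' | egrep 'eef|ft'
```

```text
eef_pos: [0.4483, 0.2599, 0.1077]
ft_force: [8.8, 2.1, 11.9]
```

```bash
python3 -m pendant '[[[0,0,10,0],[0,0,20,0],[0,0,30,0],[30,5,35,0],[35,5,35,0],[35,5,35,0],[30,5,25,0],[0,0,0,0],[0,0,0,0]]]' 75
python3 - <<'E'
from h import *
b,Q=cam("wrist");np.savez("s3",b=b,Q=Q);save("w3.png",b)
E
```

```text
t: 11.62
eef_pos: [0.5588, 0.2756, 0.2791]
tool_rot: [[-0.983, -0.181, 0.003], [-0.181, 0.983, 0.001], [-0.003, 0.0, -1.0]]
ft_force: [-0.1, 1.0, -1.1]
opening: 0.881
finger_force: 0.0
```

View pics/w3.png

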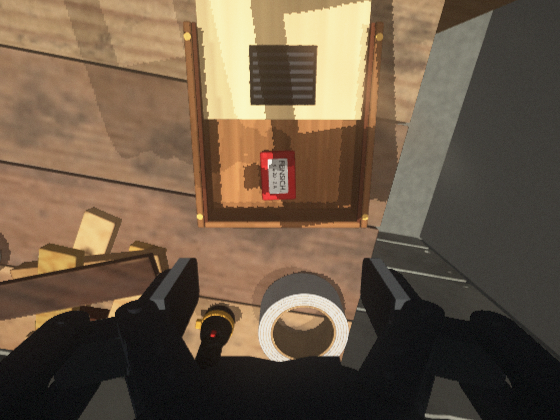

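The view shows the lid open, with the pad at (283,75) and the lid's back edge at row 120. The tin lies clear of it at (278,175), with a tall grey thing at the right edge from about column 430.

```bash
python3 - <<'E'
from h import *
np.set_printoptions(precision=4,suppress=True)
z=np.load("s3.npz");b,Q=z["b"].astype(int),z["Q"]
def comp(k):
    n,l,st,_=cv2.connectedComponentsWithStats(k.astype(np.uint8));return l==1+np.argmax(st[1:,4])
def rr(nm,k):
    Y=Q[k];r=cv2.minAreaRect((Y[:,:2]*1000).astype(np.float32));print(nm,r,np.median(Y,0))
w=np.zeros(b.shape[:2],bool);w[40:110,240:325]=1
rr("pad",comp(w&(b.max(-1)<110)))
w[:]=0;w[140:210,250:310]=1
rr("tin",comp(w&(Q[...,2]>.018)&(Q[...,2]<.033)))
rr("tinred",comp(w&(b[...,0]>2.2*b[...,1])&(Q[...,2]>.018)))
for p in [(283,125),(283,117),(205,170),(362,170),(440,240),(480,100),(400,280),(300,330),(212,325)]:print(p,Q[p[1],p[0]])
print("back rim",Q[223,280], "left/right rims",Q[120,193],Q[120,372])
E
```

```text
pad ((453.5796813964844, 259.2382507324219), (48.38140869140625, 58.696380615234375), 10.530622482299805) [nan nan nan]
tin ((546.7055053710938, 272.25042724609375), (50.550968170166016, 35.51263427734375), 13.012147903442383) [0.5457 0.2721 0.0227]
tinred ((546.416259765625, 272.1178894042969), (49.953330993652344, 35.22855758666992), 12.787165641784668) [0.5449 0.2722 0.0225]
(283, 125) [0.4962 0.2682 0.0055]
(283, 117) [0.4885 0.2665 0.0332]
(205, 170) [0.5484 0.2037 0.0516]
(362, 170) [0.5215 0.3469 0.0531]
(440, 240) [ 0.7964  0.9023 -0.7187]
(480, 100) [ 0.3139  0.9014 -0.7633]
(400, 280) [0.5425 0.3222 0.2326]
(300, 330) [ 0.7399  0.3364 -0.0009]
(212, 325) [0.7242 0.2296 0.0374]
back rim [0.5863 0.2818 0.0527] left/right rims [0.5057 0.1884 0.0537] [0.4767 0.3445 0.0526]
```

```bash
python3 -m pendant '[[[-6,-2,0,1.2],[-6,-1.5,0,1.2],[0,0,-35,0],[0,0,-35,0],[0,0,-35,0],[0,0,-35,0],[0,0,-15,0],[0,0,0,0],[0,0,0,0]]]' 65
```

```text
t: 12.42
eef_pos: [0.5429, 0.2716, 0.1211]
tool_rot: [[-0.974, -0.224, -0.004], [-0.224, 0.974, -0.001], [0.004, -0.0, -1.0]]
ft_force: [1.1, 0.5, 0.8]
opening: 0.761
finger_force: 0.0
```

```bash
python3 -m pendant '[[[3,0.5,-10,0],[0,0,-10,0],[0,0,-8,0],[0,0,-7,0],[0,0,-3,0],[0,0,0,0],[0,0,0,0]]]' ; python3 -m pendant '[[[0,0,0,0],[0,0,0,0],[0,0,0,0],[0,0,0,0],[0,0,0,0],[0,0,0,0]]]' 25
```

```text
t: 13.0
eef_pos: [0.548, 0.2725, 0.0845]
tool_rot: [[-0.975, -0.223, -0.0], [-0.223, 0.975, -0.0], [0.0, -0.0, -1.0]]
ft_force: [-0.0, -0.1, -0.4]
opening: 0.762
finger_force: 0.0
t: 13.5
eef_pos: [0.5487, 0.2728, 0.0856]
tool_rot: [[-0.975, -0.223, 0.001], [-0.223, 0.975, 0.001], [-0.002, 0.0, -1.0]]
ft_force: [-0.5, -0.2, 6.2]
opening: 0.395
finger_force: 60.4
```

```bash
python3 -m pendant '[[[0,0,10,0],[0,0,20,0],[0,0,30,0],[0,0,30,0],[0,0,20,0],[0,0,0,0]]]'; python3 -m pendant '[[[-2,-30,0,0],[-3,-40,0,0],[-3,-40,0,0],[-3,-40,0,0],[-3,-40,0,0],[-3,-40,0,0],[-3,-40,0,0],[-3,-40,0,0],[-3,-40,0,0],[-2,-30,0,0]]]'; python3 -m pendant '[[[0,-20,0,0],[0,0,0,0],[0,0,0,0]]]'; python3 - <<'E'
from h import *
b,Q=cam("wrist");save("w4.png",b);a,P=cam("scene");save("s4.png",np.hstack([a[100:300,150:450],b[::2,::2][:200]]))
E
```

```text
t: 14.0
eef_pos: [0.5505, 0.2734, 0.2006]
tool_rot: [[-0.975, -0.223, 0.008], [-0.223, 0.975, 0.003], [-0.009, 0.001, -1.0]]
ft_force: [1.2, 0.3, -1.2]
opening: 0.4
finger_force: 59.9
t: 14.83
eef_pos: [0.5186, -0.1101, 0.1936]
tool_rot: [[-0.975, -0.222, -0.002], [-0.222, 0.975, -0.0], [0.002, 0.0, -1.0]]
ft_force: [-0.3, -0.6, -1.5]
opening: 0.395
finger_force: 60.0
t: 15.08
eef_pos: [0.5192, -0.1282, 0.1936]
tool_rot: [[-0.975, -0.221, -0.002], [-0.221, 0.975, 0.001], [0.002, 0.001, -1.0]]
ft_force: [0.8, -0.0, -2.1]
opening: 0.392
finger_force: 60.1
```

View pics/s4.png

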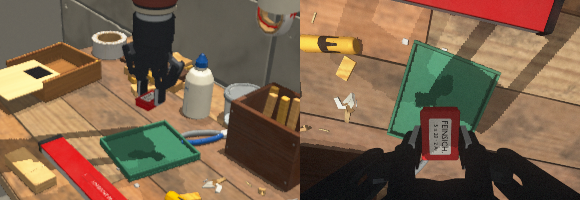

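```bash
python3 -m pendant '[[[1,2,-30,0],[0,0,-30,0],[0,0,-25,0],[0,0,-12,0],[0,0,-6,0],[0,0,0,0],[0,0,0,0]]]'; for i in 1 2 3; do python3 -m pendant '[[[0,0,-1,0],[0,0,0,0]]]'|egrep 'eef|ft'; done
```

```text
t: 15.77
eef_pos: [0.5218, -0.1252, 0.0926]
tool_rot: [[-0.975, -0.224, 0.001], [-0.224, 0.975, -0.0], [-0.001, -0.001, -1.0]]
ft_force: [-0.5, 0.7, -0.5]
opening: 0.391
finger_force: 60.0
eef_pos: [0.5222, -0.1258, 0.0922]
ft_force: [-0.7, 0.2, -1.2]
eef_pos: [0.5215, -0.1257, 0.0904]
ft_force: [-0.1, -0.7, -1.8]
eef_pos: [0.521, -0.1255, 0.0887]
ft_force: [0.3, -0.5, -1.7]
```

```bash
python3 -m pendant '[[[-0.5,-1,-1,0],[0,0,0,0]]]'|egrep 'eef|ft'; for i in 1 2 ; do python3 -m pendant '[[[0,0,-1,0],[0,0,0,0]]]'|egrep 'eef|ft'; done
```

```text
eef_pos: [0.5204, -0.1266, 0.0875]
ft_force: [0.1, 0.6, -1.9]
eef_pos: [0.5204, -0.1265, 0.0864]
ft_force: [-0.1, 0.1, -2.2]
eef_pos: [0.5205, -0.1264, 0.0855]
ft_force: [0.8, -0.1, -0.9]
```

```bash
python3 -m pendant '[[[0,0,-0.7,0],[0,0,0,0]]]'|egrep 'eef|ft'
```

```text
eef_pos: [0.5205, -0.1265, 0.0848]
ft_force: [0.1, -0.0, -1.4]
```

```bash
for i in 1 2 ; do python3 -m pendant '[[[0,0,-0.7,0],[0,0,0,0]]]'|egrep 'eef|ft'; done
```

```text
eef_pos: [0.5206, -0.1265, 0.0846]
ft_force: [-2.1, 1.2, 3.1]
eef_pos: [0.5207, -0.1265, 0.0846]
ft_force: [-3.9, 1.5, 8.9]
```

```bash
python3 -m pendant '[[[0,0,1,0],[0,0,0,0],[0,0,0,0],[0,0,0,0],[0,0,0,0],[0,0,0,0]]]' 60; python3 -m pendant '[[[0,0,10,0],[0,0,30,0],[0,0,40,0],[0,0,40,0],[30,0,40,0],[40,0,20,0],[0,0,0,0],[0,0,0,0],[0,0,0,0]]]'; python3 - <<'E'
from h import *
b,Q=cam("wrist");a,P=cam("scene");save("s5.png",np.hstack([a[100:350,150:450],b[::2,::2].repeat(1,0)[:210].copy() if 0 else cv2.resize(b,(333,250))]))
b=b.astype(int);I=a.astype(int)
for n,I,X in(("w",b,Q),("s",I,P)):
  g=(I[...,1]>1.3*I[...,0])&(I[...,1]>1.15*I[...,2])&(X[...,2]<.03)&(X[...,2]>-.01)
  r=cv2.minAreaRect((X[g][:,:2]*1000).astype(np.float32));print(n,"tray",r)
  k=(I[...,0]>2*I[...,1])&(X[...,2]>.012)&(X[...,2]<.04)&(abs(X[...,0]-.52)<.06)&(abs(X[...,1]+.127)<.05)
  print("tin",cv2.minAreaRect((X[k][:,:2]*1000).astype(np.float32)),np.percentile(X[k][:,2],[5,50,95]))
E
```

```text
t: 17.77
eef_pos: [0.5205, -0.1265, 0.0844]
tool_rot: [[-0.975, -0.223, -0.0], [-0.223, 0.975, 0.0], [0.0, 0.0, -1.0]]
ft_force: [-0.8, 0.1, 0.3]
opening: 0.705
finger_force: 0.0
t: 18.52
eef_pos: [0.5822, -0.1262, 0.2561]
tool_rot: [[-0.975, -0.224, -0.002], [-0.224, 0.975, 0.0], [0.001, 0.001, -1.0]]
ft_force: [-0.8, 0.1, -0.9]
opening: 0.702
finger_force: 0.0
w tray ((518.9386596679688, -126.49050903320312), (139.43630981445312, 159.33316040039062), 82.95277404785156)
tin ((518.6697998046875, -126.62028503417969), (49.22396469116211, 34.85390090942383), 12.78940200805664) [0.02015969 0.02147009 0.02264089]
s tray ((517.2323608398438, -128.1510009765625), (142.8026580810547, 159.83045959472656), 82.87226104736328)
tin ((516.34716796875, -128.3129425048828), (49.90061569213867, 36.55495071411133), 12.732353210449219) [0.01293955 0.02254855 0.0257829 ]
```

View pics/s5.png

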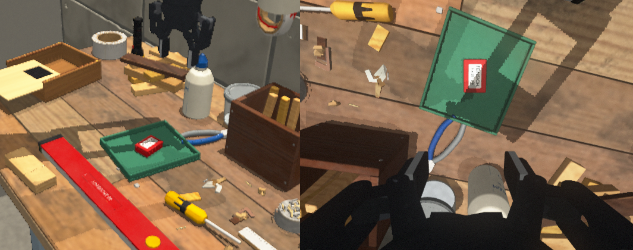

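The tin lies flat in the middle of the tray at (148,145) in the left half, the lid is still open, and the bottle and screwdriver stand where they were. The gripper is clear of everything.

```bash
python3 -c "
from rig import robot
print(robot.job_done())"
```

```text
the job is handed in; nothing more can be done
None
```

I handed the job in at about 18.5 s: the lid measured about 94.6 mm open of 95 mm, the red tin lies flat within about 1 mm of the tray's centre, the highest press reading on the pad was 17 N, and the bottle and screwdriver look untouched in the last picture.

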